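Check-weigh the saddle brackets and hang them on the rail

ROBOT

A 7-joint arm with a two-finger parallel gripper is mounted at the origin on the work surface. World frame = base frame: x ahead of the robot, y to its left, z up, the work surface at z = 0. Lengths are in m, angles in rad, forces in N, time in s.
With the tool pointing down it reaches from about 0.425 to 0.925 m from the base axis. Payload 6.8 kg.
Tool frame: the origin (TCP) lies at the very end of the fingers, on their centre line; the grasp point (between the pads) lies 19 mm behind it (grip_point_offset is the distance from the TCP to the grasp point, in m); z points along the fingers, y is the line along which they close (so a half turn about z gives the same grasp; the last joint's range is limited). The gripper opens to 85 mm and grips with 20 to 120 N. Pads are 22 mm wide; open, the fingers measure 114 mm over their backs; the gripper's body (76 mm by 85 mm) begins 54 mm behind the grasp point. The pads swing forward as they close: fully open they stand 13 mm farther back than shut.
Start: joints at [1.131, 0.477, 0.022, 1.555, -0.011, 1.109, -0.083], TCP at [0.22, -0.638, 0.2] pointing down, gripper open.
Joint ranges: [-2.96, 2.96], [-0.34, 2.1], [-1.41, 1.46], [0.24, 2.44], [-1.37, 4.51], [0.17, 1.92], [-2.96, 2.96]. Speed limits (rad/s): [2.39, 2.39, 3.14, 3.14, 3.14, 3.14, 3.14].

INTERFACE

Orientations are given as a unit quaternion [w, x, y, z].
In Python, from station import * gives the robot as it stands.
- The arm moves only by the tool carry_out, never from a script. Its argument "rows" is text: rows parted by semicolons, each of 4 numbers parted by spaces: the shift along the world's x, y, z in mm, then the turn about the world's z in degrees. In form: dx dy dz yaw; .... A call has 1 to 10 rows; each row shifts and turns the commanded pose from where the row before left it; what a row does not reach is not made up. A row lasts 1/8 s, in which the tool goes at most 62.5 mm and 10.7 degrees, less where a joint would pass 70% of its speed; a pose out of reach is approached as far as the arm can. A call is refused whole if a number of a shift passes 62.5 or a number of a turn 10.7, either way. A call with a gripper value outside its range is refused whole. "claw" is the finger opening in mm, from 0 to 85.4, set as the call begins (left out, the last holds). The fingers move at their own pace and stop on an object; "force" is the grip in N (left out, the last holds). Time passes only in rows, so rows that do not move let the fingers close. It gives the time, the measured TCP pose, the force, the opening and the grip force at its end, in the units of the state.
- get_obs(): the state, without advancing time (a new reading comes with each control period).
- read_camera(name): name is "scene" or "side" or "wrist"; returns a dict with "img" (400x640x3 uint8, blue, green, red), "fov_y" (degrees; the focal length in pixels is half the picture's height over the tangent of half this angle, whatever the lens; pixels are square), "cx", "cy" (the principal point, pixels), "world_to_cam" (4x4, takes a point from world to camera coordinates). Camera axes: x right, y up, looking along -z (the intrinsics and any distortion apply to the point x, -y, -z); pixel columns grow to the right and rows downward; lengths in m; the calibration is good to about 2 mm. A picture is of the moment at which its call begins. There is no depth.
- hand_in(): hands the job in; it is judged then, once.
Trained networks look in the newest picture that a camera, given by its name, has taken for a name from the list of things; names that differ only in an ending like _2 or _b are one class to them, and where a whole thing is asked for, a point or a joint stands for the part that bears it (a point fixed in the world has none). Each returns a list of dicts, best first, with "confidence" (0 to 1); they miss things now and then, are a little off and sometimes report something else, mostly with a low value. They report only what shows in the picture. A call takes as long as a camera call.
- recognise(camera, thing): "centre" ([column, row] in pixels, amid what is visible of it).
- outline_of(camera, thing): "pixels" (400x640 bool, what is visible of it) and "centre" ([column, row] in pixels, amid what is visible of it).
- place_of(camera, thing): "centre" ([column, row] in pixels: a listed point, or the origin of a listed thing).
The state is a dict: "t": time; "q": joint angles; "joint_vel": joint speeds; "joint_torque": joint torques, N m; "eef_pos": TCP position; "tool_rot": TCP orientation; "contact_force": force on the tool from outside, world axes, zero at the start; "torque": the same for the moment, N m; "gripper_width": opening from 0.0 (shut) to 1.0 (fully open); "grasp_force": force on a finger pad.
Only numpy, scipy, OpenCV 4.12 (cv2) and the standard library are available. Lean on these libraries where they do the work, as an engineer would, in place of code of your own. Each camera call takes 0.05 s, during which the arm holds its last target. There are 200 camera calls.

TASK

Take the check weight off the balance pan and stand it in its wooden cradle, then zero the empty balance: press the round button on its front console fully down and let it come up. Stand all the saddle brackets upright on the pan together, wholly on it, let go of them, and with them all standing there press the button on the slip printer fully down and release it. Finally hang every bracket astride the bar of the rail, side by side, let go, and leave the weight in its cradle and the other things on the bench as they are.

Things in the scene. Friction and masses are not known exactly. Their poses are not given: they have to be found in the camera images.
- balance: White precision balance, fixed, 300 (x) x 260 (y) mm, console 46 mm high towards the robot (its -x), rectangular steel pan behind. Origin under its centre on the table.
- pan (a point): Centre of the top face of the steel pan, 75 mm above the table; the pan measures 200 (x) x 250 (y) mm; axes as the balance.
- tare_top (a point): Centre of the top of the round black tare button (diameter 26 mm) on the balance's console, pressed straight down.
- tare (a joint): Travel of the tare button: 0 up, 0.006 m fully down (about 5 N); it springs back.
- printer: Grey slip printer, fixed, 110 (x) x 100 (y) x 58 mm high, origin under its centre; may stand left or right of the balance.
- print_top (a point): Centre of the top of the printer's round black button (diameter 26 mm), on the printer's top towards its -x edge, pressed straight down.
- print (a joint): Travel of the printer button: 0 up, 0.006 m fully down (about 5 N); it springs back.
- cradle: Open wooden cradle of the weight, fixed, 74 x 74 x 22 mm, walls 5 mm, origin under its centre.
- cradle_in (a point): Centre of the cradle's inner floor (inside 64 x 64 mm, about 17 mm deep).
- weight: Brass check weight, 0.5 kg: cylinder 40 mm in diameter and 45 mm high, a thin neck, and a gripping head 26 mm in diameter from 53 to 75 mm above its base. Origin at the centre of its base; z up. At the start it stands on the pan.
- rail: Rail stand, fixed: square aluminium bar 20 x 20 mm, 300 mm long along its y, top 150 mm high, on posts 20 mm wide 140 mm either side of the middle. Origin on the table below the middle.
- rail_top (a point): Middle of the bar's top face; y along the bar, z up. Brackets may hang anywhere between the posts.
- saddle0: Steel saddle bracket (inverted U, about 0.35 kg): 56 mm long (x), 60 mm wide (y), 40 mm high; two legs 7 mm thick at x = -24.5 and +24.5 mm, 42 mm apart inside, open along y and below; the inside of the top lies 36 mm above the feet. Origin between the feet at their underside; z up. All brackets are alike; may be absent.
- saddle1: Steel saddle bracket (inverted U, about 0.35 kg): 56 mm long (x), 60 mm wide (y), 40 mm high; two legs 7 mm thick at x = -24.5 and +24.5 mm, 42 mm apart inside, open along y and below; the inside of the top lies 36 mm above the feet. Origin between the feet at their underside; z up. All brackets are alike; may be absent.
- saddle2: Steel saddle bracket (inverted U, about 0.35 kg): 56 mm long (x), 60 mm wide (y), 40 mm high; two legs 7 mm thick at x = -24.5 and +24.5 mm, 42 mm apart inside, open along y and below; the inside of the top lies 36 mm above the feet. Origin between the feet at their underside; z up. All brackets are alike; may be absent.
- tape: Roll of blue tape, 90 mm across, 20 mm high; bystander, leave it alone. Origin at its underside.
- bolt: Dark hex bolt standing on its head, 32 mm across, 42 mm high; bystander, leave it alone. Origin at its underside.
- gear: Steel gear with hub, 80 mm across, 30 mm high; bystander, leave it alone. Origin at its underside.

How it is judged:
By the outcome, as a careful person would: the job done as asked, in the order asked, and still so for the second after the job is handed in, with the robot touching nothing.
Of saddle0, saddle1, saddle2 only 2 to 3 are there at a start; the rules pass over those that are not, and their reading is None.
At some moment in a run one of saddle0, saddle1, saddle2 may be knocked a few centimetres aside while the robot is not near it.
It also fails if it takes over 210 s, if anything falls off the work surface, if the arm or the gripper's body presses on something with over 40 N, if the wrist force passes 120 N, or if a joint passes its speed limit or range.

## Working session

There is one attempt and no reset: what is moved stays moved. The work goes in short steps, Python scripts to look and compute and a tool call to move; the robot and the scene stay as the last step left them, time stands still between calls to the robot, and variables do not carry over. Pictures are saved under pics/ and viewed, at most 14 in all, crops included, and the job is handed in when it is done.

Besides the shell and the picture viewer there is one more tool, called after "Call:" as name(argument=value, ...) on one line, values as JSON. carry_out: Moves the arm, as the interface text tells. Its arguments: {"type":"object","properties":{"rows":{"type":"string"},"claw":{"type":"number"},"force":{"type":"number"}},"required":["rows"]}

```bash
ls; mkdir -p pics
cat > h.py <<'E'
from station import *
import numpy as np, cv2
def snap(n,f):
    c=read_camera(n); cv2.imwrite('pics/'+f,c['img']); return c
def ray(c,p):
    f=200/np.tan(np.radians(c['fov_y'])/2)
    d=np.array([(p[0]-c['cx'])/f,-(p[1]-c['cy'])/f,-1.])
    M=np.linalg.inv(np.array(c['world_to_cam'])); 
    d=M[:3,:3]@d; return M[:3,3],d/np.linalg.norm(d)
def tri(rays):
    A=sum(np.eye(3)-np.outer(d,d) for o,d in rays); b=sum((np.eye(3)-np.outer(d,d))@o for o,d in rays)
    x=np.linalg.solve(A,b); return x,max(np.linalg.norm(np.cross(x-o,d)) for o,d in rays)
def atz(c,p,z):
    o,d=ray(c,p); return o+d*(z-o[2])/d[2]
def proj(c,P):
    f=200/np.tan(np.radians(c['fov_y'])/2)
    q=np.array(c['world_to_cam'])@np.append(P,1); return np.array([c['cx']+f*q[0]/-q[2],c['cy']-f*q[1]/-q[2]])
E
python3 - <<'E'
from h import *
cs={n:snap(n,n+'0.png') for n in('scene','side','wrist')}
for n,c in cs.items(): print(n,c['fov_y'],c['cx'],c['cy'],np.linalg.inv(c['world_to_cam'])[:3,3].round(3),[k for k in c])
o=get_obs();print(o)
for t in ['balance','pan','tare_top','printer','print_top','cradle','cradle_in','weight','rail','rail_top','saddle0','tape','bolt','gear']:
  for n in('scene','side'):
    print(t,n,[(np.round(r['centre']).tolist(),round(r['confidence'],2)) for r in place_of(n,t)][:5])
E
```

```text
pics
scene 46.0287073802373 323.50942771695566 196.6063895518338 [1.419 0.839 0.951] ['img', 'fov_y', 'cx', 'cy', 'world_to_cam']
side 48.240130688881116 315.87589253605523 199.1062689959011 [ 0.428 -0.952  0.799] ['img', 'fov_y', 'cx', 'cy', 'world_to_cam']
wrist 68.33122048253895 318.75132618834255 197.78612004250513 [ 0.29  -0.614  0.374] ['img', 'fov_y', 'cx', 'cy', 'world_to_cam']
{'t': 0.15, 'q': array([ 1.13093876,  0.47766832,  0.02234769,  1.55618046, -0.01146197,
        1.10927951, -0.08310516]), 'joint_vel': array([-8.78119957e-06, -3.66027152e-04,  3.24013334e-04, -3.49389645e-03,
        1.30377321e-03,  1.77370710e-03,  1.11362598e-03]), 'joint_torque': array([ 2.97160383e-03, -5.96923721e+01,  1.61028128e+00, -2.81489038e+01,
        1.27043956e-02,  6.59839308e-03,  3.38215182e-05]), 'eef_pos': array([ 0.21967711, -0.63774923,  0.19922868]), 'tool_rot': array([-6.79853064e-04,  9.86270983e-01,  1.65133440e-01, -1.81750457e-04]), 'contact_force': array([0.02943926, 0.68335847, 0.73924678]), 'torque': array([0.01145281, 0.00982216, 0.00579671]), 'grasp_force': 0.0, 'gr
[... 624 characters left out ...]
.0, 170.0], 0.37)]
weight scene [([292.0, 189.0], 0.54)]
weight side [([332.0, 200.0], 0.65), ([283.0, 196.0], 0.27)]
rail scene []
rail side [([280.0, 169.0], 0.6), ([344.0, 209.0], 0.6)]
rail_top scene [([415.0, 218.0], 0.72), ([289.0, 186.0], 0.38)]
rail_top side [([280.0, 129.0], 0.82)]
saddle0 scene [([292.0, 186.0], 0.64), ([269.0, 171.0], 0.56)]
saddle0 side [([283.0, 339.0], 0.88), ([282.0, 300.0], 0.68)]
tape scene [([404.0, 312.0], 0.76)]
tape side [([278.0, 132.0], 0.62), ([338.0, 151.0], 0.51)]
bolt scene [([302.0, 170.0], 0.58)]
bolt side [([247.0, 307.0], 0.79)]
gear scene [([214.0, 205.0], 0.88), ([401.0, 312.0], 0.63)]
gear side [([406.0, 326.0], 0.88), ([342.0, 207.0], 0.2)]
```

View pics/scene0.png

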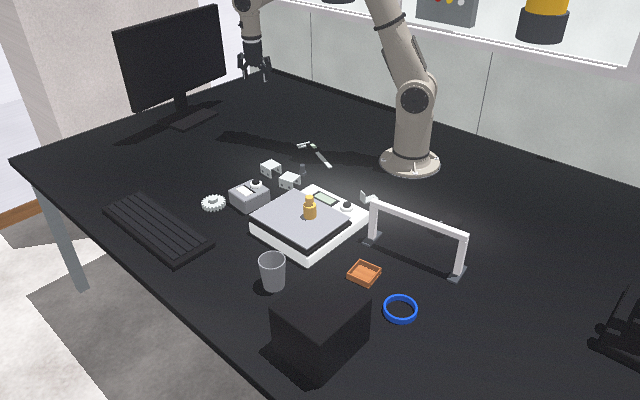

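View pics/side0.png

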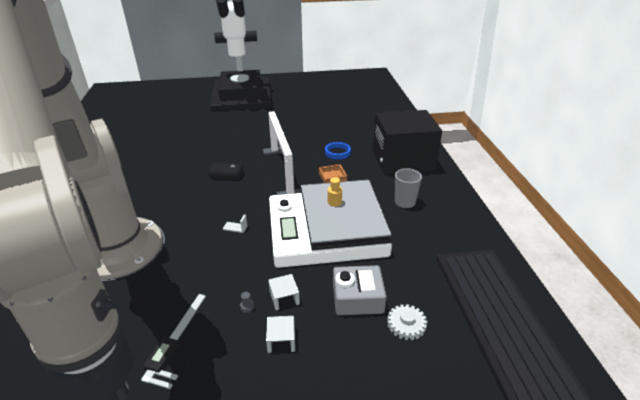

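Run:
```python
from h import *
cs={n:read_camera(n) for n in('scene','side')}
for c in cs.values(): print(np.array(c['world_to_cam']).round(4).tolist())
T=lambda a,b:[x.round(4) if hasattr(x,'round') else x for x in tri([ray(cs['scene'],a),ray(cs['side'],b)])]
for n,a,b in [('pan',(299,213),(340,204)),('tare',(349,204),(284,200)),('print',(252,178),(347,274)),('printer',(249,203),(357,297)),('cradle_in',(361,275),(331,177)),('rail_top',(415,218),(280,129)),('weight',(292,189),(332,200)),('sad',(269,171),(283,339)),('sad',(269,171),(282,300)),('sadb',(292,186),(282,300)),('bolt',(302,170),(247,307)),('gear',(214,205),(406,326))]: print(n,T(a,b))
```

```text
[[-0.6705, 0.7418, -0.0096, 0.3384], [-0.4273, -0.3756, 0.8224, 0.1395], [0.6065, 0.5555, 0.5688, -1.8673], [0.0, 0.0, 0.0, 1.0]]
[[0.9923, -0.1232, -0.011, -0.5332], [0.081, 0.5807, 0.8101, -0.1291], [-0.0934, -0.8047, 0.5862, -1.195], [0.0, 0.0, 0.0, 1.0]]
pan [array([ 0.6062, -0.0049,  0.0838]), np.float64(0.0037)]
tare [array([0.4547, 0.0645, 0.0658]), np.float64(0.0018)]
print [array([ 0.5756, -0.2644,  0.0869]), np.float64(0.001)]
printer [array([ 6.042e-01, -2.579e-01,  4.000e-04]), np.float64(0.0022)]
cradle_in [array([6.224e-01, 2.556e-01, 4.000e-04]), np.float64(0.0041)]
rail_top [array([0.4688, 0.3201, 0.1515]), np.float64(0.0051)]
weight [array([ 0.5777, -0.058 ,  0.1367]), np.float64(0.006)]
sad [array([ 0.423 , -0.3556,  0.007 ]), np.float64(0.0003)]
sad [array([ 0.4444, -0.3015,  0.0505]), np.float64(0.0199)]
sadb [array([ 0.4255, -0.2322, -0.0086]), np.float64(0.0028)]
bolt [array([ 0.3447, -0.2594,  0.0118]), np.float64(0.004)]
gear [array([ 0.6924, -0.3476, -0.0047]), np.float64(0.0016)]
```

The scene picture shows the balance (308,220), weight (310,208), rail, cradle (365,272) and printer left of the balance, with two saddles at about (270,168) and (290,181). The side picture shows the saddles at (285,290) and (281,333), plus an L-shaped white piece at (235,225) that needs a closer look. I'll move the wrist camera over it.

Call:
carry_out(rows="22 45 30 -2.4;22 45 30 -2.4;22 45 30 -2.4;22 45 30 -2.4;22 45 30 -2.4;22 45 30 -2.4;22 45 30 -2.4;22 45 0 -2.2")

```text
t: 2.65
eef_pos: [0.3975, -0.2771, 0.4129]
tool_rot: [0.001, 1.0, -0.001, 0.002]
contact_force: [0.3, -1.4, -0.4]
gripper_width: 0.994
grasp_force: 0.0
```

Run:
```python
from h import *
c=snap('wrist','w1.png')
print(get_obs()['eef_pos'],get_obs()['tool_rot'])
for t in ['saddle0','bolt','printer','print_top','tare_top','weight']:
  print(t,[(np.round(r['centre']).tolist(),round(r['confidence'],2)) for r in place_of('wrist',t)][:5])
for n in('scene','side'):
  print([(np.round(r['centre']).tolist(),round(r['confidence'],2),int(r['pixels'].sum())) for r in (read_camera(n),outline_of(n,'saddle0'))[1]])
```

```text
[ 0.4005953  -0.26966843  0.41186528] [-5.81381281e-04  9.99991183e-01  3.48432163e-03  2.27052003e-03]
saddle0 [([297.0, 127.0], 0.9), ([357.0, 138.0], 0.71)]
bolt [([308.0, 175.0], 0.49), ([307.0, 30.0], 0.23)]
printer [([309.0, 34.0], 0.64), ([303.0, 43.0], 0.63)]
print_top [([304.0, 46.0], 0.71), ([310.0, 173.0], 0.53)]
tare_top [([122.0, 122.0], 0.59), ([306.0, 44.0], 0.41)]
weight [([128.0, 28.0], 0.7)]
[([288.0, 180.0], 0.59, 265), ([267.0, 167.0], 0.52, 235)]
[([278.0, 331.0], 0.62, 765), ([282.0, 290.0], 0.61, 681)]
```

View pics/w1.png

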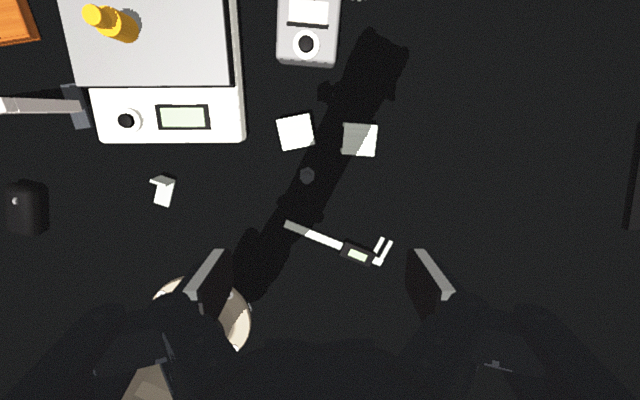

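The wrist picture shows two saddles at (297,130) and (358,140), with the bolt between them and the calipers at (340,243). The white piece at (163,190) is a small angle bracket, not a saddle. The weight stands at (115,22) and the tare button is at (125,121). Next I'll move over the weight.

Call:
carry_out(rows="14 40 -5 0;14 40 -5 0;14 40 -5 0;14 40 -5 0;14 40 -5 0;14 40 -5 0;14 10 0 0;0 0 0 0")

```text
t: 4.2
eef_pos: [0.4945, -0.0284, 0.3797]
tool_rot: [-0.0, 1.0, 0.0, -0.0]
contact_force: [-0.3, -1.1, -1.1]
gripper_width: 0.997
grasp_force: 0.0
```

Run:
```python
from h import *
cs={n:snap(n,n+'2.png') for n in('wrist','scene','side')}
print(get_obs()['eef_pos'],get_obs()['tool_rot'])
best={}
for t in ['pan','tare_top','print_top','cradle_in','rail_top','weight']:
  d={}
  for n in cs:
    r=place_of(n,t); d[n]=r
    print(t,n,[(np.round(q['centre']).tolist(),round(q['confidence'],2)) for q in r][:3])
  R=[ray(cs[n],d[n][0]['centre']) for n in cs if d[n]]
  if len(R)>1: print(tri(R))
for n in cs:
  m=cv2.inRange(cv2.cvtColor(cs[n]['img'],cv2.COLOR_BGR2HSV),(18,120,70),(32,255,255))
  k,_,st,ce=cv2.connectedComponentsWithStats(m); print(n,[(s.tolist(),x.round(1).tolist()) for s,x in zip(st[1:],ce[1:]) if s[4]>60])
```

```text
[ 0.49356671 -0.02999035  0.3799305 ] [ 2.53457695e-04  9.99999156e-01 -1.25160873e-03 -2.37961939e-04]
pan wrist [([304.0, 85.0], 0.78), ([138.0, 165.0], 0.44)]
pan scene [([299.0, 214.0], 0.7), ([363.0, 273.0], 0.59), ([310.0, 214.0], 0.36)]
pan side [([341.0, 208.0], 0.84)]
(array([ 0.60510361, -0.00744032,  0.07666979]), np.float64(0.002330542613905445))
tare_top wrist [([272.0, 177.0], 0.73), ([455.0, 86.0], 0.68)]
tare_top scene [([347.0, 205.0], 0.54)]
tare_top side [([282.0, 200.0], 0.53)]
(array([0.45441637, 0.05673814, 0.06328557]), np.float64(0.006905404090771763))
print_top wrist [([465.0, 108.0], 0.68), ([302.0, 80.0], 0.34)]
print_top scene [([254.0, 181.0], 0.36), ([307.0, 216.0], 0.25)]
print_top side [([346.0, 273.0], 0.65)]
(array([ 0.57414302, -0.25425362,  0.08003335]), np.float64(0.002931100595207459))
cradle_in wrist [([153.0, 77.0], 0.56)]
cradle_in scene [([359.0, 271.0], 0.78), ([250.0, 202.0], 0.63)]
cradle_in side [([330.0, 175.0], 0.56)]
(array([0.62179861, 0.25103711, 0.01295823]), np.float64(0.008019969299287926))
rail_top wrist [([76.0, 188.0], 0.94)]
rail_top scene [([417.0, 218.0], 0.74)]
rail_top side [([280.0, 129.0], 0.62), ([335.0, 201.0], 0.54)]
(array([0.46376842, 0.32041442, 0.14981642]), np.float64(0.005020190686454749))
weight wrist [([287.0, 93.0], 0.79)]
weight scene [([308.0, 215.0], 0.84)]
weight side [([328.0, 201.0], 0.73)]
(array([0.58600892, 0.01873854, 0.07664333]), np.float64(0.012235332091775129))
wrist [([271, 77, 30, 30, 679], [284.9, 91.4])]
scene [([525, 0, 44, 15, 593], [546.7, 6.6]), ([303, 202, 13, 18, 121], [309.6, 212.0])]
side [([328, 177, 14, 29, 329], [334.4, 192.0])]
```

View pics/wrist2.png

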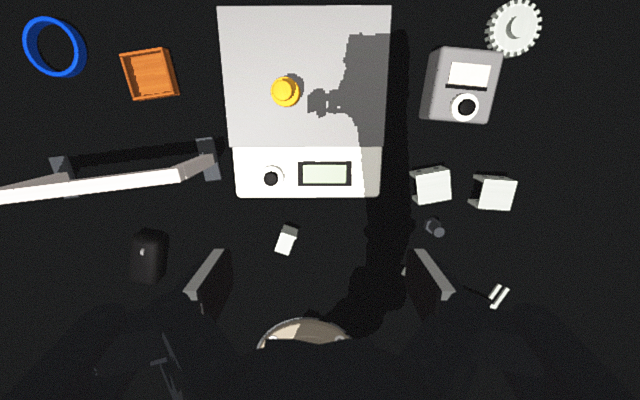

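The wrist picture from above shows the balance nearly square to the axes, the weight at (285,92), the tare button at (271,178) and the cradle at (150,75). The saddles are at (432,186) and (494,192), open towards ±y, and the rail is on the left at (100,180).

Run:
```python
from h import *
c=read_camera('wrist'); sc=read_camera('scene'); sd=read_camera('side')
w=c['img'];M=np.array(c['world_to_cam']);print(M.round(4).tolist())
P=atz(c,(286,92),.12);print('body',P,'headtop',atz(c,(285,91),.15))
for z in(.075,.12,.15): print(z,proj(sc,[P[0],P[1],z]).round(1),proj(sd,[P[0],P[1],z]).round(1))
# weight axis from side/scene head top
g=cv2.cvtColor(w,cv2.COLOR_BGR2GRAY)
a=cv2.resize(w[50:210,220:530],None,fx=2.5,fy=2.5,interpolation=cv2.INTER_CUBIC)
b=cv2.resize(w[30:230,0:220],None,fx=2.5,fy=2.5,interpolation=cv2.INTER_CUBIC)
cv2.imwrite('pics/c2a.png',a);cv2.imwrite('pics/c2b.png',b)
print('tare',atz(c,(270.5,178),.05),'cradle',atz(c,(150,74),.022))
print(get_obs()['q'])
```

```text
[[-0.0004, -1.0, 0.0001, -0.0285], [0.9575, -0.0004, -0.2885, -0.3842], [0.2885, -0.0001, 0.9575, -0.6955], [0.0, 0.0, 0.0, 1.0]]
body [0.59119409 0.01679191 0.12      ] headtop [0.59085232 0.01490619 0.15      ]
0.075 [308.5 215.3] [334.4 203. ]
0.12 [308.1 203.4] [334.6 189.4]
0.15 [307.9 195.3] [334.8 180.1]
tare [0.45265239 0.05592932 0.05      ] cradle [0.62483293 0.25417766 0.022     ]
[ 0.35154267  0.07769001 -0.44671765  1.68790897  0.03412748  1.38370817
 -1.67096165]
```

View pics/c2a.png

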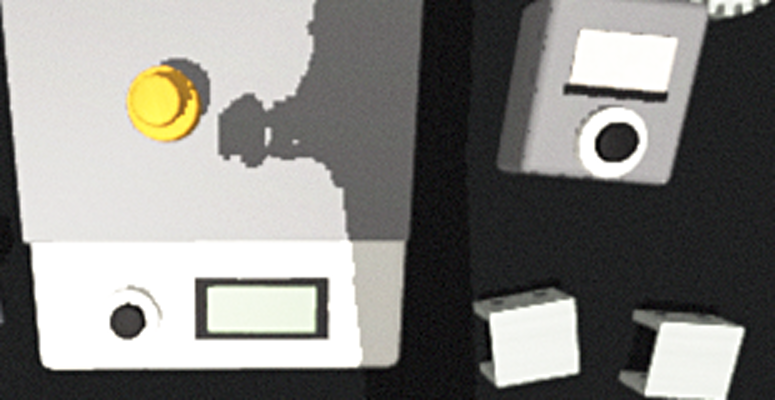

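Call:
carry_out(rows="24 12 -30 0;24 12 -30 0;24 12 -30 0;25 11 -30 0;0 0 -40 0;0 0 -30 0;0 0 -30 0;0 0 -15 0;0 0 -10 0;0 0 0 0")

```text
t: 6.65
eef_pos: [0.591, 0.0188, 0.135]
tool_rot: [0.0, 1.0, 0.0, -0.0]
contact_force: [-0.3, 0.3, 0.2]
gripper_width: 1.003
grasp_force: 0.0
```

Run:
```python
from h import *
c=read_camera('wrist');sd=read_camera('side');sc=read_camera('scene');o=get_obs();print(o['eef_pos'])
P=np.array([.591,.0165,.15]);print(proj(c,P),proj(sd,o['eef_pos']))
cv2.imwrite('pics/w3.png',np.hstack([cv2.resize(c['img'][150:400,150:490],(408,300)),cv2.resize(sd['img'][120:240,260:420],(400,300))]))
```

```text
[0.59165371 0.01891494 0.13607195]
[321.7084537  240.38853968] [334.73230258 184.00054097]
```

View pics/w3.png

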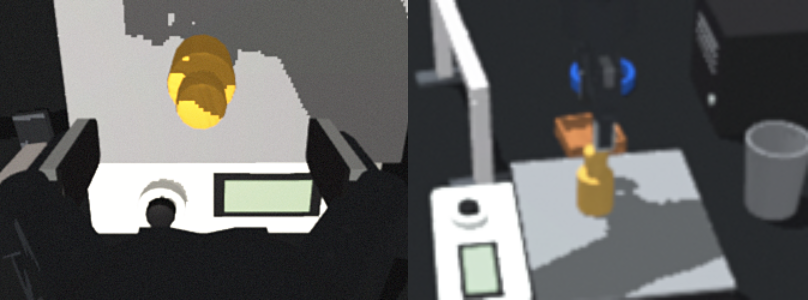

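The picture shows the weight's head centred between the open fingers, slightly ahead of them. I'll go down 12 mm, 3 mm forward, and grip.

Call:
carry_out(rows="3 0 -12 0;0 0 0 0")

```text
t: 7.05
eef_pos: [0.5934, 0.0186, 0.1221]
tool_rot: [0.0, 1.0, 0.0, -0.001]
contact_force: [-0.3, -0.5, -0.3]
gripper_width: 1.001
grasp_force: 0.0
```

Call:
carry_out(rows="0 0 0 0;0 0 0 0;0 0 0 0;0 0 0 0;0 0 0 0;0 0 0 0", claw=10, force=50)

```text
t: 7.8
eef_pos: [0.5939, 0.0188, 0.123]
tool_rot: [0.0, 1.0, 0.0, 0.0]
contact_force: [-0.1, 0.2, -0.3]
gripper_width: 0.116
grasp_force: 0.0
```

Call:
carry_out(rows="0 0 10 0;0 0 30 0;0 0 40 0;0 40 20 0;0 40 0 0;0 40 0 0;0 0 0 0")

```text
t: 8.68
eef_pos: [0.5932, 0.1437, 0.2241]
tool_rot: [-0.001, 1.0, 0.003, 0.0]
contact_force: [0.6, -0.5, 1.2]
gripper_width: 0.116
grasp_force: 0.0
```

Run:
```python
from h import *
c=read_camera('wrist');o=get_obs();print(o['eef_pos'])
r=outline_of('wrist','cradle'); 
for q in r: print('cr',q['centre'],q['confidence'],cv2.minAreaRect(np.argwhere(q['pixels'])[:,::-1].astype(np.float32)))
print([(q['centre'],q['confidence']) for q in place_of('wrist','cradle_in')])
print([(q['centre'],q['confidence'],atz(c,q['centre'],.15)) for q in place_of('wrist','rail_top')])
if r: print([atz(c,p,.022).round(4) for p in cv2.boxPoints(cv2.minAreaRect(np.argwhere(r[0]['pixels'])[:,::-1].astype(np.float32)))])
cv2.imwrite('pics/w4.png',c['img'])
```

```text
[0.59361678 0.14081793 0.22374559]
cr [230.6, 144.8] 0.77 ((228.5135040283203, 142.58108520507812), (61.15642547607422, 64.27999877929688), 80.53767395019531)
[([233.3, 143.6], 0.83)]
[([147.8, 320.1], 0.9, array([0.46256426, 0.31530682, 0.15      ]))]
[array([0.6567, 0.3011, 0.022 ]), array([0.6697, 0.2219, 0.022 ]), array([0.5949, 0.2131, 0.022 ]), array([0.5804, 0.2969, 0.022 ])]
```

View pics/w4.png

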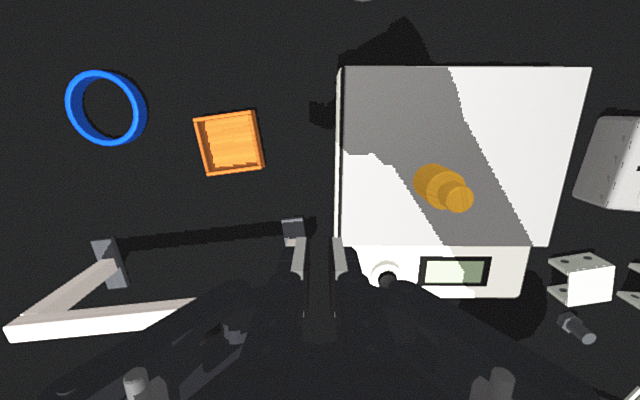

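The picture shows the weight still on the pan, its head at (459,199), so the grasp missed. The cradle is at (229,143). I'll triangulate the head properly.

Run:
```python
from h import *
c=read_camera('wrist');
c0=dict(c);c0['world_to_cam']=np.array([[-0.0004, -1.0, 0.0001, -0.0285], [0.9575, -0.0004, -0.2885, -0.3842], [0.2885, -0.0001, 0.9575, -0.6955],[0,0,0,1]])
for a,b in [((283.2,89.2),(459,200)),((285.2,91.6),(442,188))]: print(tri([ray(c0,a),ray(c,b)]))
# base: lower body edge
sd=read_camera('side');sc=read_camera('scene')
for n,k in(('side',sd),('scene',sc)):
  m=cv2.inRange(cv2.cvtColor(k['img'],cv2.COLOR_BGR2HSV),(18,100,40),(34,255,255))
  q,_,st,ce=cv2.connectedComponentsWithStats(m); print(n,[(s.tolist(),x.round(1).tolist()) for s,x in zip(st[1:],ce[1:]) if s[4]>60])
for P in ([.583,.0195,.15],[.583,.0195,.075],[.593,.0175,.15],[.593,.0175,.075]): print(P,proj(sd,P),proj(sc,P))
print(c['world_to_cam'].round(4).tolist())
```

```text
(array([0.59310911, 0.01625238, 0.15603151]), np.float64(0.0005466707240659598))
(array([0.59317429, 0.01708214, 0.11985693]), np.float64(0.0017245585719019938))
side [([328, 178, 14, 29, 335], [334.5, 192.7])]
scene [([525, 0, 44, 16, 600], [546.7, 6.7]), ([303, 195, 13, 25, 244], [309.3, 208.1])]
[0.583, 0.0195, 0.15] [331.52476165 179.74728273] [310.38854765 194.48415722]
[0.583, 0.0195, 0.075] [331.26189247 202.66818176] [311.00454046 214.43457856]
[0.593, 0.0175, 0.15] [335.39486098 179.86950819] [307.61310327 195.65072872]
[0.593, 0.0175, 0.075] [334.99242697 202.79868734] [308.31255888 215.63486194]
[[-0.0023, -1.0, 0.0009, 0.1379], [0.9575, -0.0024, -0.2883, -0.5252], [0.2883, 0.0002, 0.9575, -0.5742], [0.0, 0.0, 0.0, 1.0]]
```

Run:
```python
from h import *
c=read_camera('wrist');o=get_obs();e=o['eef_pos'];print(e,o['gripper_width'],o['grasp_force'],o['contact_force'])
for dz in(0,.019,.04,.06):print(dz,proj(c,e+[0,0,dz]))
for dx in(-.03,.03):print(dx,proj(c,e+[dx,0,0]))
i=c['img'][200:400,230:410]; cv2.imwrite('pics/w5.png',cv2.resize(cv2.convertScaleAbs(i,alpha=2.0),None,fx=3,fy=3))
```

```text
[0.59407899 0.13767624 0.22305551] 0.11268907527170503 0.0 [-0.13506269  0.85747335 -0.70210447]
0 [317.54005775 230.54371433]
0.019 [317.42904405 243.47900839]
0.04 [317.27518637 261.40647495]
0.06 [317.0849678  283.57070487]
-0.03 [317.70050278 271.90807461]
0.03 [317.36422473 185.21217232]
```

View pics/w5.png

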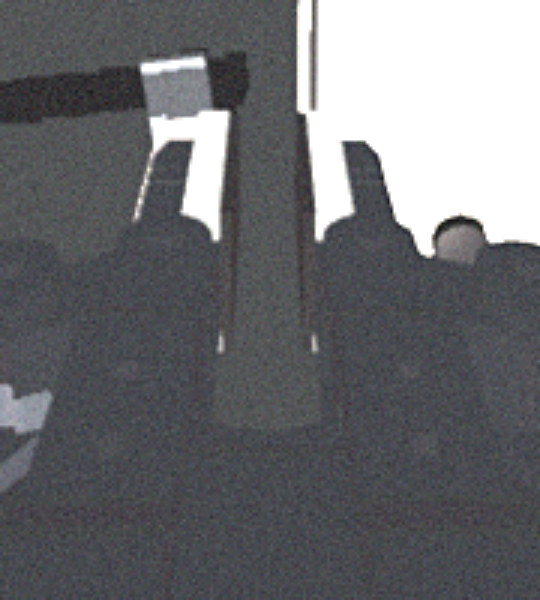

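The picture shows the closed fingertips at about (320,237), higher in the image than the reported TCP would put them. The pads therefore seem to ride 30 mm or so above the reported TCP, and they closed just over the head. I'll retry lower; the opening at which they stop will tell what they hold.

Call:
carry_out(rows="0 -30 0 0;0 -30 0 0;0 -30 0 0;0 -31 0 0;0 0 -40 0;0 0 -40 0;0 0 -20 0;0 0 -18 0;0 0 0 0", claw=85)

```text
t: 10.2
eef_pos: [0.5935, 0.0178, 0.1043]
tool_rot: [0.0, 1.0, 0.0, -0.001]
contact_force: [-0.3, -0.0, 0.1]
gripper_width: 0.995
grasp_force: 0.0
```

Call:
carry_out(rows="0 0 0 0;0 0 0 0;0 0 0 0;0 0 0 0;0 0 0 0;0 0 0 0", claw=10, force=50)

```text
t: 10.95
eef_pos: [0.5946, 0.0182, 0.1058]
tool_rot: [-0.0, 1.0, 0.0, 0.001]
contact_force: [-0.6, 1.8, 5.6]
gripper_width: 0.281
grasp_force: 49.1
```

Opening 24 mm with 49 N, so the head is gripped. I'll lift and carry the weight beside the cradle.

Call:
carry_out(rows="0 0 10 0;0 0 20 0;0 0 40 0;10 40 0 0;10 40 0 0;10 40 0 0;0 40 0 0;0 40 0 0;0 0 0 0")

```text
t: 12.08
eef_pos: [0.6223, 0.2235, 0.176]
tool_rot: [-0.002, 1.0, 0.003, -0.0]
contact_force: [0.3, -0.6, -4.0]
gripper_width: 0.275
grasp_force: 50.0
```

Run:
```python
from h import *
c=snap('wrist','w6.png');o=get_obs();e=o['eef_pos'];print(e,o['gripper_width'],o['grasp_force'],o['contact_force'])
print(proj(c,e))
for q in outline_of('wrist','cradle'):
  m=q['pixels'].astype(np.uint8); R=cv2.minAreaRect(np.argwhere(q['pixels'])[:,::-1].astype(np.float32)); B=[atz(c,p,.022) for p in cv2.boxPoints(R)]
  print(q['confidence'],R,np.round(B,4).tolist(),np.mean(B,0))
print([(q['centre'],q['confidence'],atz(c,q['centre'],.005)) for q in place_of('wrist','cradle_in')])
```

```text
[0.62305673 0.22016413 0.1756997 ] 0.276984308416547 49.95311737060547 [-0.59494771 -0.22184624 -4.61578861]
[322.99740578 229.21269119]
0.89 ((286.51995849609375, 172.13998413085938), (66.89230346679688, 67.74083709716797), 81.8698959350586) [[0.6595, 0.3016, 0.022], [0.6704, 0.2275, 0.022], [0.5945, 0.2162, 0.022], [0.5821, 0.2953, 0.022]] [0.62660551 0.26015323 0.022     ]
[([290.5, 171.8], 0.84, array([0.62477559, 0.25726131, 0.005     ])), ([213.1, 384.1], 0.6, array([0.29593932, 0.3818481 , 0.005     ]))]
```

View pics/w6.png

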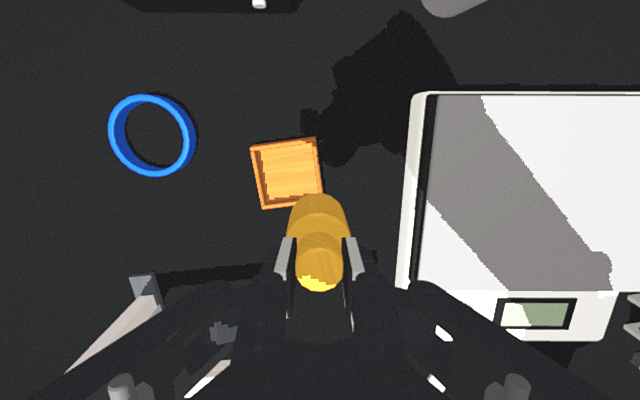

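The picture shows the weight held upright at (318,250), with the cradle at (288,173), about 38 mm to the left of it. I'll lower the weight into the cradle.

Call:
carry_out(rows="4 19 0 0;0 19 -20 0;0 0 -40 0;0 0 -40 0;0 0 -20 0;0 0 -10 0;0 0 -4 0;0 0 -3 0;0 0 0 0")

```text
t: 13.35
eef_pos: [0.6284, 0.256, 0.0389]
tool_rot: [-0.0, 1.0, -0.0, 0.001]
contact_force: [-0.4, -0.6, -4.4]
gripper_width: 0.278
grasp_force: 50.0
```

Call:
carry_out(rows="-1 1 -2 0;0 0 -2 0;0 0 0 0")

```text
t: 13.72
eef_pos: [0.6278, 0.2577, 0.0359]
tool_rot: [-0.001, 1.0, 0.0, 0.001]
contact_force: [-1.8, -0.5, 5.1]
gripper_width: 0.28
grasp_force: 50.9
```

Call:
carry_out(rows="0 0 0 0;0 0 0 0;0 0 0 0;0 0 10 0;0 0 30 0;0 0 50 0;0 0 50 0;0 0 50 0;0 0 30 0;0 0 0 0", claw=85)

```text
t: 14.98
eef_pos: [0.6282, 0.2579, 0.2581]
tool_rot: [-0.001, 1.0, 0.0, 0.003]
contact_force: [1.7, -0.5, 0.6]
gripper_width: 0.994
grasp_force: 0.0
```

Call:
carry_out(rows="-30 -40 0 0;-30 -40 0 0;-30 -40 0 0;-30 -40 0 0;-30 -40 0 0;-28 -38 0 0;0 0 0 0", claw=0)

```text
t: 15.85
eef_pos: [0.4465, 0.0154, 0.2532]
tool_rot: [0.001, 1.0, -0.003, -0.001]
contact_force: [0.0, 0.5, 0.1]
gripper_width: -0.001
grasp_force: 0.0
```

Run:
```python
from h import *
cs={n:snap(n,n+'7.png') for n in('wrist','scene','side')}
o=get_obs();e=o['eef_pos'];print(e,o['gripper_width'],o['q'].round(2))
for t in ['tare_top','weight','saddle0']:
  R=[]
  for n in cs:
    r=place_of(n,t); print(t,n,[(q['centre'],round(q['confidence'],2)) for q in r][:3])
    if r:R.append(ray(cs[n],r[0]['centre']))
  if len(R)>1: print(tri(R))
```

```text
[0.44908841 0.0195758  0.25386046] -0.0006076525988081575 [ 0.27  0.08 -0.47  1.97  0.04  1.1  -1.79]
tare_top wrist [([288.7, 167.7], 0.8), ([530.8, 37.2], 0.65)]
tare_top scene [([348.8, 204.4], 0.57)]
tare_top side [([283.9, 199.3], 0.52), ([342.4, 206.8], 0.37)]
(array([0.45285582, 0.05867027, 0.06624515]), np.float64(0.007048865802205892))
weight wrist [([129.3, 24.2], 0.77)]
weight scene [([360.8, 275.5], 0.85)]
weight side [([332.4, 174.1], 0.56), ([324.3, 228.6], 0.41), ([332.7, 177.4], 0.33)]
(array([0.62691243, 0.25787638, 0.0054151 ]), np.float64(0.006521100622374475))
saddle0 wrist [([487.8, 168.3], 0.68), ([566.0, 176.8], 0.67)]
saddle0 scene [([270.7, 173.1], 0.71), ([288.7, 188.0], 0.67)]
saddle0 side [([284.4, 299.2], 0.77), ([340.6, 153.5], 0.69), ([278.5, 341.0], 0.58)]
(array([ 0.44576992, -0.26228212,  0.02564872]), np.float64(0.04203326387874537))
```

View pics/wrist7.png

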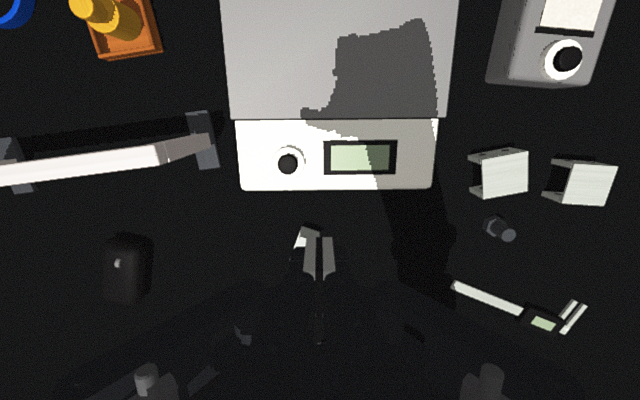

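The picture shows the weight standing in its cradle at (115,25), the tare button at (288,162) and the printer button at (567,59). The saddle tops are at (504,173) and (586,182).

```bash
cat >> h.py <<'E'
def whites(c,roi,thr=170,amin=300):
    x0,y0,x1,y1=roi; g=cv2.GaussianBlur(cv2.cvtColor(c['img'],cv2.COLOR_BGR2GRAY),(3,3),0)
    m=np.zeros_like(g); m[y0:y1,x0:x1]=(g[y0:y1,x0:x1]>thr)*255
    m=cv2.morphologyEx(m,cv2.MORPH_OPEN,np.ones((3,3)))
    out=[]
    for k in cv2.findContours(m,cv2.RETR_EXTERNAL,cv2.CHAIN_APPROX_NONE)[0]:
        if cv2.contourArea(k)<amin: continue
        P=np.array([atz(c,p[0],.04)[:2]*1000 for p in k],np.float32)
        out.append((cv2.minAreaRect(k),cv2.minAreaRect(P)))
    return out
E
python3 - <<'E'
from h import *
c=read_camera('wrist');e=get_obs()['eef_pos']
c0=dict(c);c0['world_to_cam']=np.array([[-0.0004, -1.0, 0.0001, -0.0285], [0.9575, -0.0004, -0.2885, -0.3842], [0.2885, -0.0001, 0.9575, -0.6955],[0,0,0,1]])
print('tare',tri([ray(c0,(271.2,178.4)),ray(c,(288,162.5))]),[atz(k,p,.06).round(4) for k,p in((c0,(271.2,178.4)),(c,(288,162.5)))])
print('print',tri([ray(c0,(466.8,106.4)),ray(c,(567,59))]),[atz(k,p,.07).round(4) for k,p in((c0,(466.8,106.4)),(c,(567,59)))])
for w in whites(c,(455,130,630,215)): print(w)
c2=dict(c0);c2['img']=cv2.imread('pics/wrist2.png')
for w in whites(c2,(405,150,530,215)): print('w2',w)
print(proj(c,e),e)
E
```

```text
tare (array([0.45664309, 0.05519548, 0.06037892]), np.float64(0.003167277369002354)) [array([0.4542, 0.0531, 0.06  ]), array([0.4589, 0.0574, 0.06  ])]
print (array([ 0.57478408, -0.26082419,  0.06839057]), np.float64(0.0027970400348084528)) [array([ 0.5723, -0.2615,  0.07  ]), array([ 0.5769, -0.258 ,  0.07  ])]
(((591.4999389648438, 188.0), (50.696388244628906, 39.95887756347656), 4.39870548248291), ((419.8833312988281, -353.0928955078125), (59.34333419799805, 55.073482513427734), 86.0545425415039))
(((507.5453186035156, 177.7567138671875), (38.52241516113281, 50.1660270690918), 79.99201965332031), ((433.90631103515625, -235.77285766601562), (54.88703536987305, 59.079246520996094), 10.90312671661377))
w2 (((497.01556396484375, 194.26773071289062), (36.6519660949707, 29.800512313842773), 3.814074993133545), ((419.45306396484375, -352.7061462402344), (60.218570709228516, 55.767581939697266), 85.99516296386719))
w2 (((433.4729919433594, 186.83782958984375), (29.756214141845703, 35.83898162841797), 80.53767395019531), ((433.30322265625, -235.50326538085938), (56.33964157104492, 59.603172302246094), 10.617512702941895))
[318.03701199 230.53597513] [0.44895105 0.01899251 0.25393546]
```

Saddle tops measured the same from both views (56×59.5 mm, about 40 mm high): A (433.5,-235.6) at 10.8° and B (419.7,-353) at -4°. The tare button is at (456.6,55.2,60). Now to press it, feeling the way down.

Call:
carry_out(rows="8 36 -40 0;0 0 -50 0;0 0 -50 0;0 0 -35 0;0 0 0 0")

```text
t: 17.12
eef_pos: [0.4548, 0.0545, 0.0771]
tool_rot: [0.0, 1.0, 0.0, -0.003]
contact_force: [0.4, -0.6, 0.0]
gripper_width: 0.001
grasp_force: 0.0
```

Call:
carry_out(rows="0 0 -6 0;0 0 -6 0;0 0 0 0")

```text
t: 17.5
eef_pos: [0.4573, 0.0548, 0.0675]
tool_rot: [0.0, 1.0, -0.0, 0.0]
contact_force: [0.0, 0.3, -0.5]
gripper_width: 0.002
grasp_force: 0.0
```

Call:
carry_out(rows="0 0 -5 0;0 0 -3 0;0 0 0 0")

```text
t: 17.88
eef_pos: [0.4567, 0.0548, 0.0588]
tool_rot: [0.0, 1.0, 0.0, -0.0]
contact_force: [0.5, 0.4, -0.2]
gripper_width: 0.003
grasp_force: 0.0
```

Call:
carry_out(rows="0 0 -3 0;0 0 0 0")

```text
t: 18.12
eef_pos: [0.4567, 0.0548, 0.0558]
tool_rot: [0.0, 1.0, 0.0, -0.0]
contact_force: [-0.0, -0.1, 0.5]
gripper_width: 0.002
grasp_force: 0.0
```

Call:
carry_out(rows="0 0 -3 0;0 0 0 0")

```text
t: 18.38
eef_pos: [0.4567, 0.0548, 0.0528]
tool_rot: [0.0, 1.0, 0.0, -0.0]
contact_force: [-0.4, 0.1, -0.3]
gripper_width: 0.002
grasp_force: 0.0
```

Call:
carry_out(rows="0 0 -4 0;0 0 -4 0;0 0 0 0")

```text
t: 18.75
eef_pos: [0.4565, 0.0547, 0.0446]
tool_rot: [0.0, 1.0, 0.0, -0.0]
contact_force: [-0.1, -0.1, -0.3]
gripper_width: 0.003
grasp_force: 0.0
```

Call:
carry_out(rows="0 0 -4 0;0 0 0 0")

```text
t: 19.0
eef_pos: [0.4567, 0.0548, 0.0407]
tool_rot: [0.0, 1.0, 0.0, -0.0]
contact_force: [-0.5, 0.1, 0.4]
gripper_width: 0.003
grasp_force: 0.0
```

Call:
carry_out(rows="0 0 -4 0;0 0 0 0")

```text
t: 19.25
eef_pos: [0.457, 0.0548, 0.0369]
tool_rot: [-0.0, 1.0, 0.0, -0.0]
contact_force: [1.0, 0.1, -0.5]
gripper_width: -0.004
grasp_force: 0.0
```

Call:
carry_out(rows="0 0 -3 0;0 0 0 0")

```text
t: 19.5
eef_pos: [0.4571, 0.0548, 0.034]
tool_rot: [-0.0, 1.0, 0.0, 0.0]
contact_force: [-0.5, 0.3, 3.5]
gripper_width: -0.0
grasp_force: 1.5
```

Call:
carry_out(rows="0 0 -3 0;0 0 0 0")

```text
t: 19.75
eef_pos: [0.4571, 0.0549, 0.031]
tool_rot: [-0.0, 1.0, 0.0, 0.0]
contact_force: [-0.5, -0.5, 5.0]
gripper_width: -0.002
grasp_force: 2.3
```

Call:
carry_out(rows="0 0 -2 0;0 0 0 0")

```text
t: 20.0
eef_pos: [0.4572, 0.0548, 0.0304]
tool_rot: [0.001, 1.0, 0.0, 0.0]
contact_force: [-6.5, -0.8, 23.8]
gripper_width: 0.001
grasp_force: 11.9
```

Call:
carry_out(rows="0 0 -2 0;0 0 0 0")

```text
t: 20.25
eef_pos: [0.4573, 0.0548, 0.03]
tool_rot: [0.001, 1.0, 0.0, 0.001]
contact_force: [-13.3, -3.5, 46.5]
gripper_width: -0.002
grasp_force: 23.4
```

The tare button bottomed out with force rising to 46 N, and contact with its top came at TCP z of about 36 mm. So the fingertips sit about 24 mm above the reported TCP, and I'll allow for that. I'll release the button and look at the saddles again.

Call:
carry_out(rows="0 0 10 0;0 0 60 0;0 0 60 0;-5 -50 60 0;-5 -50 30 0;-5 -50 0 0;-5 -50 0 0;-5 -50 0 0;-5 -50 0 0;-5 -50 0 0")

```text
t: 21.5
eef_pos: [0.4222, -0.2866, 0.2346]
tool_rot: [-0.0, 1.0, 0.0, -0.0]
contact_force: [0.8, -0.2, -0.3]
gripper_width: -0.001
grasp_force: 0.0
```

Call:
carry_out(rows="0 0 0 0;0 0 0 0", claw=85)

```text
t: 21.75
eef_pos: [0.4228, -0.2843, 0.2344]
tool_rot: [-0.001, 1.0, 0.0, -0.0]
contact_force: [0.7, -0.2, -1.0]
gripper_width: 0.417
grasp_force: 0.0
```

Run:
```python
from h import *
c=snap('wrist','w8.png');e=get_obs()['eef_pos'];print(e,get_obs()['q'].round(2))
r=place_of('wrist','saddle0');print([(q['centre'],q['confidence'],atz(c,q['centre'],0).round(4)) for q in r])
for w in whites(c,(0,0,640,300),150):
  if 48<min(w[1][1]) and max(w[1][1])<72: print(w)
```

```text
[ 0.42300603 -0.28375518  0.23456591] [ 0.68  0.18 -0.24  1.89  0.05  1.07 -1.15]
[([367.5, 165.6], 0.93, array([ 0.4211, -0.3531,  0.    ])), ([280.4, 155.5], 0.78, array([ 0.4353, -0.2313,  0.    ]))]
(((279.6923522949219, 160.96156311035156), (44.12613296508789, 47.656227111816406), 78.69007110595703), ((434.0274963378906, -235.85916137695312), (55.88795852661133, 59.63567352294922), 10.566608428955078))
```

Call:
carry_out(rows="2 5 0 10;2 5 0 10;2 5 0 10;2 5 0 10;2 5 0 10;1 5 -10 10;0 5 -10 10;0 5 -10 10;0 5 -10 10;0 3 -10 10.6", claw=70)

```text
t: 23.1
eef_pos: [0.4342, -0.2354, 0.1848]
tool_rot: [0.0, 0.635, 0.772, 0.0]
contact_force: [0.2, 0.4, -0.3]
gripper_width: 0.817
grasp_force: 0.0
```

Call:
carry_out(rows="0 0 -30 0;0 0 -30 0;0 0 -30 0;0 0 -20 0;0 0 0 0")

```text
t: 23.72
eef_pos: [0.4331, -0.2354, 0.0739]
tool_rot: [-0.002, 0.638, 0.77, -0.0]
contact_force: [0.1, -0.9, 0.2]
gripper_width: 0.819
grasp_force: 0.0
```

Run:
```python
from h import *
from scipy.spatial.transform import Rotation as Ro
c=snap('wrist','w9.png');o=get_obs();e=o['eef_pos'];q=o['tool_rot'];print(e,Ro.from_quat(q,scalar_first=True).as_matrix()[:,1].round(3))
for P in ([.434,-.236,.04],[.4065,-.241,.04],[.4615,-.231,.04]): print(proj(c,P))
for w in whites(c,(0,0,640,400),150): print(w)
```

```text
[ 0.43396831 -0.23596095  0.07496192] [ 0.983  0.186 -0.001]
[318.61065235 211.29885343]
[281.39933855 211.03545429]
[355.81500509 211.56220329]
(((588.4679565429688, 347.4404296875), (27.202266693115234, 31.991397857666016), 16.699243545532227), ((690.1124267578125, -315.38482666015625), (20.39002227783203, 41.14912033081055), 48.8797492980957))
(((277.42999267578125, 335.489990234375), (65.19525146484375, 32.24406814575195), 8.130102157592773), ((420.0199279785156, -354.522216796875), (55.48456573486328, 33.79824447631836), 0.0344257652759552))
(((514.4093017578125, 273.7308349609375), (50.39287567138672, 21.223249435424805), 15.751173973083496), ((599.817626953125, -259.11810302734375), (18.06670570373535, 44.55287170410156), 83.81075286865234))
(((562.3147583007812, 292.33770751953125), (37.97850799560547, 78.95319366455078), 31.759479522705078), ((643.1318359375, -273.13140869140625), (67.31256103515625, 34.21510314941406), 85.27335357666016))
(((44.97423553466797, 219.93299865722656), (18.37776756286621, 52.493404388427734), 23.962486267089844), ((230.8813018798828, -282.2838134765625), (46.529144287109375, 12.603818893432617), 66.10443115234375))
(((318.5, 197.5), (49.0, 75.0), 90.0), ((431.8485107421875, -225.87672424316406), (54.93841552734375, 37.90111541748047), 10.72346019744873))
(((405.7142028808594, 34.157623291015625), (157.1638946533203, 96.30323791503906), 9.7824068069458), ((464.948974609375, -109.1517333984375), (97.45323944091797, 54.92954635620117), 1.0968447923660278))
```

Call:
carry_out(rows="0 0 -30 0;0 0 -30 0;0 0 -20 0;0 0 -8 0;0 0 -6 0;0 0 0 0")

```text
t: 24.52
eef_pos: [0.4344, -0.2372, -0.0186]
tool_rot: [0.0, 0.639, 0.77, 0.0]
contact_force: [-0.2, 0.8, 0.9]
gripper_width: 0.82
grasp_force: 0.0
```

Call:
carry_out(rows="0 0 0 0;0 0 0 0;0 0 0 0;0 0 0 0", claw=40, force=40)

```text
t: 25.02
eef_pos: [0.4342, -0.2374, -0.0182]
tool_rot: [0.001, 0.639, 0.769, -0.0]
contact_force: [-0.9, 0.4, 6.1]
gripper_width: 0.647
grasp_force: 42.7
```

Call:
carry_out(rows="0 0 5 0;0 0 10 0;0 0 30 0;0 0 0 0")

```text
t: 25.52
eef_pos: [0.4355, -0.2379, 0.0279]
tool_rot: [0.002, 0.639, 0.769, 0.001]
contact_force: [0.2, -0.2, -2.8]
gripper_width: 0.647
grasp_force: 43.8
```

Call:
carry_out(rows="0 0 40 0;0 0 40 0;41 46 10 -2.7;41 46 0 -2.7;41 46 0 -2.7;41 45 0 -2.6;0 0 -20 0;0 0 -20 0;0 0 -10 0;0 0 0 0")

```text
t: 26.78
eef_pos: [0.5964, -0.0556, 0.0647]
tool_rot: [-0.001, 0.708, 0.706, -0.001]
contact_force: [-0.1, 0.0, -2.8]
gripper_width: 0.644
grasp_force: 44.7
```

Call:
carry_out(rows="2 0 -5 0;0 0 -2 0;0 0 0 0")

```text
t: 27.15
eef_pos: [0.6, -0.0542, 0.0591]
tool_rot: [0.0, 0.708, 0.706, 0.0]
contact_force: [0.1, -0.3, -2.4]
gripper_width: 0.65
grasp_force: 44.8
```

Call:
carry_out(rows="0 0 -1 0;0 0 0 0")

```text
t: 27.4
eef_pos: [0.5999, -0.0541, 0.058]
tool_rot: [0.0, 0.708, 0.707, 0.0]
contact_force: [-0.2, 0.7, -2.4]
gripper_width: 0.645
grasp_force: 44.8
```

Call:
carry_out(rows="0 0 -1 0;0 0 0 0")

```text
t: 27.65
eef_pos: [0.5999, -0.0541, 0.0569]
tool_rot: [0.0, 0.708, 0.707, 0.0]
contact_force: [-0.5, -0.3, -2.8]
gripper_width: 0.647
grasp_force: 44.9
```

Call:
carry_out(rows="0 0 -1 0;0 0 0 0")

```text
t: 27.9
eef_pos: [0.5999, -0.0541, 0.0568]
tool_rot: [0.0, 0.708, 0.707, -0.0]
contact_force: [-2.4, 0.2, 4.6]
gripper_width: 0.645
grasp_force: 45.7
```

Call:
carry_out(rows="0 0 0 0;0 0 0 0;0 0 10 0;0 0 30 0;0 0 45 0;-30 -50 20 -1;-30 -50 20 -1;-30 -50 20 -1;-30 -50 0 -1;-30 -50 0 0", claw=70)

```text
t: 29.15
eef_pos: [0.4492, -0.3058, 0.2023]
tool_rot: [0.001, 0.732, 0.681, 0.0]
contact_force: [-0.4, -0.4, 0.9]
gripper_width: 0.819
grasp_force: 0.0
```

Call:
carry_out(rows="-30 -40 0 0;0 0 0 0;0 0 0 0")

```text
t: 29.52
eef_pos: [0.4205, -0.3435, 0.2015]
tool_rot: [0.0, 0.732, 0.682, 0.0]
contact_force: [1.0, -0.2, 0.2]
gripper_width: 0.82
grasp_force: 0.0
```

Run:
```python
from h import *
from scipy.spatial.transform import Rotation as Ro
c=snap('wrist','w10.png');o=get_obs();e=o['eef_pos'];q=o['tool_rot'];print(e,o['gripper_width'],Ro.from_quat(q,scalar_first=True).as_matrix()[:,1].round(3))
r=place_of('wrist','saddle0');print([(q['centre'],q['confidence'],atz(c,q['centre'],0).round(4)) for q in r])
for w in whites(c,(0,0,640,400),150):
   if 30<min(w[1][1]) and max(w[1][1])<72: print(w)
for n in('scene','side'):
  k=read_camera(n); print([(q['centre'],q['confidence'],atz(k,q['centre'],0).round(3),atz(k,q['centre'],.075).round(3)) for q in place_of(n,'saddle0')])
```

```text
[ 0.42102871 -0.34286131  0.20139288] 0.8196801226085854 [ 0.998 -0.069  0.001]
[([317.5, 174.9], 0.91, array([ 0.4197, -0.3528,  0.    ]))]
(((318.0, 179.5), (53.0, 48.0), 90.0), ((420.2278137207031, -350.44659423828125), (63.688690185546875, 55.99052047729492), 85.86216735839844))
[([290.6, 209.3], 0.62, array([ 0.536, -0.123,  0.   ]), array([ 0.606, -0.047,  0.075])), ([271.3, 173.2], 0.52, array([ 0.42 , -0.346,  0.   ]), array([ 0.499, -0.252,  0.075]))]
[([340.5, 219.7], 0.95, array([0.613, 0.035, 0.   ]), array([ 0.595, -0.058,  0.075]))]
```

Call:
carry_out(rows="-1 -9 -40 0;0 0 -50 0;0 0 -50 0;0 0 -40 0;0 0 -25 0;0 0 -14 0;0 0 0 0")

```text
t: 30.7
eef_pos: [0.4188, -0.3526, -0.0186]
tool_rot: [-0.001, 0.732, 0.682, -0.0]
contact_force: [0.2, 0.6, 0.7]
gripper_width: 0.819
grasp_force: 0.0
```

Call:
carry_out(rows="0 0 0 0;0 0 0 0;0 0 0 0;0 0 0 0", claw=40, force=40)

```text
t: 31.2
eef_pos: [0.4197, -0.3537, -0.017]
tool_rot: [0.001, 0.732, 0.681, 0.0]
contact_force: [-0.2, 1.0, 6.3]
gripper_width: 0.644
grasp_force: 44.5
```

Call:
carry_out(rows="0 0 5 0;0 0 10 0;0 0 30 0;0 0 40 0;0 0 40 0;0 0 10 0;0 0 0 0")

```text
t: 32.08
eef_pos: [0.4186, -0.3531, 0.1169]
tool_rot: [0.0, 0.732, 0.681, -0.0]
contact_force: [-0.1, -0.6, -3.3]
gripper_width: 0.651
grasp_force: 44.1
```

Call:
carry_out(rows="23 50 15 1;23 50 0 1;23 50 0 1;23 50 0 1;23 50 0 0;23 50 0 0;23 50 0 0;20 53 0 0;0 0 -20 0;0 0 0 0")

```text
t: 33.33
eef_pos: [0.5969, 0.0491, 0.1081]
tool_rot: [-0.002, 0.707, 0.707, -0.003]
contact_force: [0.3, -1.2, -3.8]
gripper_width: 0.651
grasp_force: 44.0
```

Call:
carry_out(rows="0 0 -30 0;0 0 -15 0;0 0 -5 0;0 0 0 0")

```text
t: 33.83
eef_pos: [0.6, 0.0494, 0.0621]
tool_rot: [0.0, 0.708, 0.706, -0.0]
contact_force: [0.4, 0.5, -3.3]
gripper_width: 0.643
grasp_force: 44.0
```

Call:
carry_out(rows="0 0 -3 0;0 0 0 0")

```text
t: 34.08
eef_pos: [0.6002, 0.0499, 0.0593]
tool_rot: [0.0, 0.708, 0.707, 0.0]
contact_force: [0.2, -0.5, -3.5]
gripper_width: 0.647
grasp_force: 44.1
```

Call:
carry_out(rows="0 0 -1.5 0;0 0 0 0")

```text
t: 34.33
eef_pos: [0.6003, 0.05, 0.0581]
tool_rot: [0.0, 0.708, 0.707, 0.0]
contact_force: [-1.3, 0.2, 3.2]
gripper_width: 0.649
grasp_force: 44.6
```

Call:
carry_out(rows="0 0 -1 0;0 0 0 0")

```text
t: 34.58
eef_pos: [0.6003, 0.0499, 0.0581]
tool_rot: [0.001, 0.708, 0.707, 0.0]
contact_force: [-4.2, -1.2, 11.0]
gripper_width: 0.65
grasp_force: 45.9
```

Call:
carry_out(rows="0 0 0 0;0 0 0 0;0 0 10 0;0 0 40 0;0 0 50 0;0 -50 50 0;-5 -50 0 0;-5 -50 0 0;-5 -50 0 0;-5 -50 0 0", claw=70)

```text
t: 35.83
eef_pos: [0.5798, -0.1959, 0.2015]
tool_rot: [0.0, 0.708, 0.707, 0.0]
contact_force: [0.5, -0.6, 0.3]
gripper_width: 0.82
grasp_force: 0.0
```

Call:
carry_out(rows="-5 -50 0 0;0 -50 0 0;0 0 0 0;0 0 0 0;0 0 0 0", claw=0)

```text
t: 36.45
eef_pos: [0.5755, -0.2923, 0.201]
tool_rot: [-0.0, 0.707, 0.708, 0.0]
contact_force: [1.0, -0.7, 0.2]
gripper_width: 0.003
grasp_force: 0.0
```

Run:
```python
from h import *
c=snap('wrist','w11.png');o=get_obs();e=o['eef_pos'];print(e,o['gripper_width'])
r=place_of('wrist','print_top');print([(q['centre'],q['confidence'],atz(c,q['centre'],.069).round(4)) for q in r])
print('pred',proj(c,[.5748,-.2608,.069]))
sc=read_camera('scene');rs=place_of('scene','saddle0');sd=read_camera('side');rd=place_of('side','saddle0')
print([(atz(sc,q['centre'],.075).round(3),q['confidence']) for q in rs],[(atz(sd,q['centre'],.075).round(3),q['confidence']) for q in rd])
A=cv2.resize(c['img'],(480,300));B=cv2.resize(sd['img'][140:260,240:432],(480,300));cv2.imwrite('pics/w11b.png',np.vstack([A,B]))
```

```text
[ 0.57541568 -0.29249534  0.20094083] 0.0009163519099296059
[([311.7, 149.5], 0.85, array([ 0.5694, -0.2596,  0.069 ]))]
pred [316.9436357 150.6477916]
[(array([0.591, 0.052, 0.075]), 0.86), (array([ 0.601, -0.056,  0.075]), 0.8), (array([ 0.418, -0.178,  0.075]), 0.56), (array([ 0.764, -0.235,  0.075]), 0.37)] [(array([ 0.6  , -0.059,  0.075]), 0.49), (array([0.593, 0.053, 0.075]), 0.47)]
```

View pics/w11b.png

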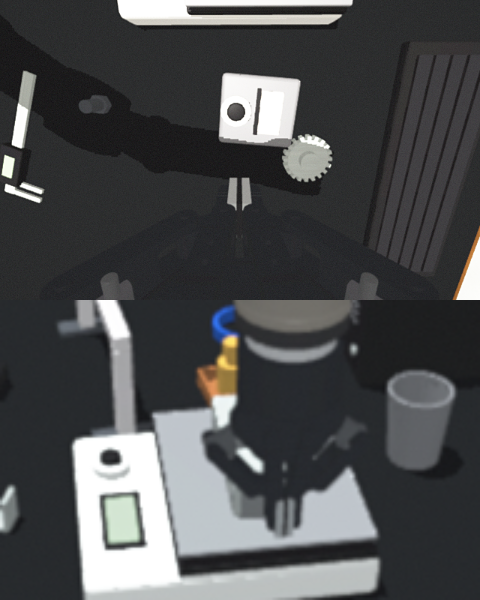

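The picture shows the printer button at about (313,149) full scale, i.e. (571,-260). Both saddles are free on the pan. Pressing now.

Call:
carry_out(rows="-3 16 -40 0;0 16 -40 0;0 0 -40 0;0 0 -24 0;0 0 0 0")

```text
t: 37.38
eef_pos: [0.5704, -0.2616, 0.0547]
tool_rot: [-0.002, 0.708, 0.707, -0.001]
contact_force: [-0.5, -0.1, 0.8]
gripper_width: -0.0
grasp_force: 0.0
```

Call:
carry_out(rows="0 0 -5 0;0 0 -3 0;0 0 0 0")

```text
t: 37.75
eef_pos: [0.5722, -0.2625, 0.0492]
tool_rot: [0.0, 0.708, 0.707, 0.0]
contact_force: [-0.0, 0.4, -0.1]
gripper_width: 0.001
grasp_force: 0.0
```

Call:
carry_out(rows="0 0 -3 0;0 0 0 0")

```text
t: 38.0
eef_pos: [0.5724, -0.2626, 0.0461]
tool_rot: [0.001, 0.708, 0.707, 0.0]
contact_force: [0.2, -1.6, 2.8]
gripper_width: -0.001
grasp_force: 1.5
```

Call:
carry_out(rows="0 0 -3 0;0 0 0 0")

```text
t: 38.25
eef_pos: [0.5724, -0.2626, 0.043]
tool_rot: [0.001, 0.708, 0.707, 0.0]
contact_force: [0.5, -0.2, 5.0]
gripper_width: -0.003
grasp_force: 2.4
```

Call:
carry_out(rows="0 0 -2 0;0 0 0 0")

```text
t: 38.5
eef_pos: [0.5725, -0.2627, 0.0426]
tool_rot: [0.001, 0.708, 0.706, -0.0]
contact_force: [-4.9, 2.2, 17.1]
gripper_width: -0.004
grasp_force: 8.7
```

Call:
carry_out(rows="0 0 -2 0;0 0 0 0")

```text
t: 38.75
eef_pos: [0.5726, -0.2627, 0.0424]
tool_rot: [0.001, 0.708, 0.706, -0.0]
contact_force: [-9.7, 2.3, 29.7]
gripper_width: 0.002
grasp_force: 15.2
```

Call:
carry_out(rows="0 0 10 0;0 0 60 0;0 0 60 0;0 50 60 0;0 55 60 0;-10 55 20 0;-10 55 0 0;-10 55 0 0;-10 55 0 0;-10 55 0 0")

```text
t: 40.0
eef_pos: [0.521, 0.0965, 0.2823]
tool_rot: [-0.0, 0.708, 0.707, -0.0]
contact_force: [1.1, -0.0, -0.5]
gripper_width: -0.003
grasp_force: 0.0
```

Call:
carry_out(rows="0 55 0 0;0 55 0 0;0 55 0 0;0 50 0 0;0 0 0 0;0 0 0 0")

```text
t: 40.75
eef_pos: [0.5218, 0.3092, 0.2819]
tool_rot: [0.0, 0.708, 0.707, -0.001]
contact_force: [-0.3, -0.8, -0.1]
gripper_width: -0.003
grasp_force: 0.0
```

Run:
```python
from h import *
c=snap('wrist','w12.png');o=get_obs();e=o['eef_pos'];print(e,o['q'].round(2))
np.save('c12.npy',np.array(c['world_to_cam']))
r=place_of('wrist','rail_top');print([(q['centre'],q['confidence'],atz(c,q['centre'],.15).round(4)) for q in r])
print('pred',proj(c,[.464,.32,.15]),proj(c,[.464,.17,.15]),proj(c,[.464,.47,.15]))
```

```text
[0.52222873 0.30832463 0.28209971] [-0.12  0.38 -0.68  1.59  0.25  1.26 -0.85]
[([261.3, 173.2], 0.96, array([0.4619, 0.3167, 0.15  ]))]
pred [263.14239338 170.16893356] [270.23541962 292.56525915] [253.74530249   8.01397224]
```

View pics/w12.png

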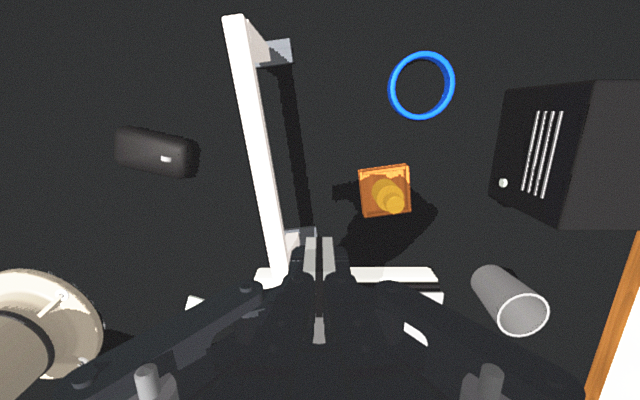

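The picture shows the bar from (234,15) to about (279,275), tilted a few degrees, and the weight in its cradle at (388,192). I'll fit the bar's edges.

Run:
```python
from h import *
c=read_camera('wrist');g=cv2.cvtColor(cv2.imread('pics/w12.png'),cv2.COLOR_BGR2GRAY).astype(int)
c['world_to_cam']=np.load('c12.npy')
print(g[100,225:275].tolist());print(g[200,240:295].tolist())
L=[];R=[]
for r in range(35,225,5):
  x=np.where(g[r,200:300]>200)[0]+200
  if len(x)<5: continue
  L.append(atz(c,(x[0]-.5,r+0.),.15));R.append(atz(c,(x[-1]+.5,r),.15))
for n,Q in(('L',L),('R',R)):
  Q=np.array(Q); p=np.polyfit(Q[:,1],Q[:,0],1); print(n,p,'x@.32',np.polyval(p,.32),np.degrees(np.arctan(p[0])),np.abs(np.polyval(p,Q[:,1])-Q[:,0]).max())
print('far end',atz(c,(234,15),.15))
sc=read_camera('scene');sd=read_camera('side')
a,b=place_of('scene','rail_top'),place_of('side','rail_top')
print(tri([ray(sc,a[0]['centre']),ray(sd,b[0]['centre']),ray(c,(261.3,173.2))]))
```

```text
[52, 56, 58, 46, 58, 54, 49, 55, 53, 48, 48, 33, 157, 255, 255, 255, 255, 255, 255, 255, 255, 255, 255, 255, 255, 255, 255, 255, 255, 255, 255, 255, 255, 237, 210, 210, 120, 51, 43, 50, 49, 54, 53, 50, 53, 46, 57, 51, 49, 55]
[55, 52, 54, 61, 58, 52, 53, 50, 59, 56, 53, 54, 57, 53, 56, 41, 69, 252, 255, 255, 255, 255, 255, 255, 255, 255, 255, 255, 255, 255, 255, 255, 255, 255, 255, 255, 228, 203, 161, 80, 46, 51, 58, 53, 56, 53, 52, 52, 55, 52, 53, 56, 48, 54, 52]
L [-0.12041601  0.48955712] x@.32 0.45102399914037317 -6.866269386164932 0.0005675258120368953
R [-0.06713864  0.49528218] x@.32 0.4737978110202395 -3.840996576278819 0.009507261985477966
far end [0.44554456 0.46444878 0.15      ]
(array([0.46207436, 0.31837247, 0.14807386]), np.float64(0.007178401420870802))
```

The bar's left edge fits to 0.6 mm: the rail's y axis is turned +6.9°, with its middle at about (461.5,318.5). I'll fetch saddle B from the pan.

Call:
carry_out(rows="16 -52 0 0;16 -52 0 0;16 -52 0 0;15 -51 0 0;15 -51 -30 0;0 0 -50 0;0 0 0 0", claw=70)

```text
t: 41.98
eef_pos: [0.5971, 0.0504, 0.1994]
tool_rot: [-0.002, 0.708, 0.706, -0.003]
contact_force: [0.2, 0.3, 0.6]
gripper_width: 0.819
grasp_force: 0.0
```

Run:
```python
from h import *
c=snap('wrist','w13.png');o=get_obs();e=o['eef_pos'];print(e,o['gripper_width'])
r=place_of('wrist','saddle0');print([(q['centre'],q['confidence'],atz(c,q['centre'],.075).round(4)) for q in r])
for P in ([.572,.05,.115],[.628,.05,.115],[.6,.05,.115],[.6,-.054,.115]): print(proj(c,P))
R=outline_of('wrist','saddle0')
for q in R:
  k=np.argwhere(q['pixels'])[:,::-1]; print(q['confidence'],k.min(0),k.max(0))
```

```text
[0.59889841 0.05198176 0.2021994 ] 0.8187392790645257
[([323.6, 266.5], 0.88, array([ 0.6025, -0.0491,  0.075 ])), ([323.6, 180.0], 0.61, array([0.6024, 0.0522, 0.075 ]))]
[290.77430388 192.59841356]
[352.00361273 192.50374663]
[321.36530172 192.55111667]
[321.46118867 290.94196585]
0.68 [292 153] [354 222]
0.63 [314   0] [384  19]
0.61 [295 246] [350 315]
```

Call:
carry_out(rows="2 -2 -40 0;0 0 -50 0;0 0 -40 0;0 0 -14 0;0 0 0 0")

```text
t: 42.75
eef_pos: [0.6028, 0.0507, 0.0599]
tool_rot: [0.0, 0.707, 0.707, 0.001]
contact_force: [0.6, -1.0, 1.0]
gripper_width: 0.82
grasp_force: 0.0
```

Call:
carry_out(rows="0 0 0 0;0 0 0 0;0 0 0 0;0 0 0 0", claw=40, force=40)

```text
t: 43.25
eef_pos: [0.6033, 0.0506, 0.0612]
tool_rot: [0.001, 0.708, 0.707, 0.001]
contact_force: [-0.9, 0.8, 6.1]
gripper_width: 0.649
grasp_force: 44.4
```

Call:
carry_out(rows="0 0 5 0;0 0 10 0;0 0 40 0;0 0 50 0;0 0 10 0;0 0 0 0")

```text
t: 44.0
eef_pos: [0.602, 0.0496, 0.1741]
tool_rot: [0.0, 0.708, 0.706, 0.0]
contact_force: [-0.6, -0.1, -4.8]
gripper_width: 0.647
grasp_force: 44.5
```

Call:
carry_out(rows="-24 52 0 1.2;-24 52 0 1.2;-24 52 0 1.2;-24 52 0 1.2;-24 52 0 1.1;-26 53 0 1;0 0 0 0;0 0 0 0")

```text
t: 45.0
eef_pos: [0.4552, 0.3618, 0.1718]
tool_rot: [-0.0, 0.664, 0.748, -0.002]
contact_force: [0.7, -0.8, -3.7]
gripper_width: 0.648
grasp_force: 44.4
```

Run:
```python
from h import *
from scipy.spatial.transform import Rotation as Ro
c=snap('wrist','w14.png');o=get_obs();e=o['eef_pos'];q=o['tool_rot'];print(e,Ro.from_quat(q,scalar_first=True).as_matrix()[:,1].round(3))
g=cv2.cvtColor(c['img'],cv2.COLOR_BGR2GRAY).astype(int)
for y in(.42,.44,.46):
  m=proj(c,[.4997-.1204*y,y,.15]);a=proj(c,[.4896-.1204*y,y,.15]);b=proj(c,[.5098-.1204*y,y,.15]);r=int(round(m[1]));x=np.where(g[r,250:400]>200)[0]+250
  print(y,a,b,r,(x[0],x[-1]) if len(x) else 0)
R=outline_of('wrist','saddle0')
for q in R:
  k=np.argwhere(q['pixels'])[:,::-1]; print(q['confidence'],k.min(0),k.max(0))
s=cv2.resize(read_camera('side')['img'][80:220,200:360],(640,560)); cv2.imwrite('pics/s14.png',s)
```

```text
[0.45596094 0.36102806 0.17202681] [ 0.993  0.117 -0.002]
0.42 [303.40127912 129.93627295] [334.11350643 133.69112361] 132 (np.int64(303), np.int64(333))
0.44 [302.88906508  97.3078588 ] [334.56829789 101.29647508] 99 (np.int64(302), np.int64(333))
0.46 [302.3434897   62.55430254] [335.05260215  66.79963865] 65 (np.int64(302), np.int64(334))
0.98 [255 189] [382 327]
```

The bar edges sit exactly where predicted and the bracket is centred over them. Lowering.

Call:
carry_out(rows="0 0 -20 0;0 0 -20 0;0 0 -15 0;0 0 -10 0;0 0 -3 0;0 0 0 0")

```text
t: 45.9
eef_pos: [0.456, 0.3632, 0.1058]
tool_rot: [-0.0, 0.664, 0.748, 0.0]
contact_force: [0.2, -0.1, -3.9]
gripper_width: 0.641
grasp_force: 44.4
```

Call:
carry_out(rows="0 0 -2 0;0 0 0 0")

```text
t: 46.15
eef_pos: [0.4561, 0.363, 0.104]
tool_rot: [0.0, 0.664, 0.748, 0.0]
contact_force: [-0.3, -0.4, -3.5]
gripper_width: 0.647
grasp_force: 44.4
```

Call:
carry_out(rows="0 0 -1.5 0;0 0 0 0")

```text
t: 46.4
eef_pos: [0.4559, 0.3628, 0.1022]
tool_rot: [0.0, 0.664, 0.748, -0.0]
contact_force: [0.7, -0.5, -3.4]
gripper_width: 0.645
grasp_force: 44.4
```

Call:
carry_out(rows="0 0 -1.5 0;0 0 0 0")

```text
t: 46.65
eef_pos: [0.4558, 0.3628, 0.1006]
tool_rot: [-0.0, 0.664, 0.748, -0.0]
contact_force: [0.7, -0.3, -3.8]
gripper_width: 0.645
grasp_force: 44.4
```

Call:
carry_out(rows="0 0 -1.5 0;0 0 0 0")

```text
t: 46.9
eef_pos: [0.456, 0.363, 0.1002]
tool_rot: [0.0, 0.664, 0.748, 0.0]
contact_force: [-3.5, -1.9, 5.6]
gripper_width: 0.645
grasp_force: 45.4
```

Call:
carry_out(rows="0 0 0 0;0 0 0 0;0 0 10 0;0 0 40 0;0 0 50 0;18 -52 0 -1.2;18 -52 0 -1.2;18 -52 0 -1.2;18 -52 0 -1.2;18 -52 0 -1.1", claw=70)

```text
t: 48.15
eef_pos: [0.5466, 0.1014, 0.2002]
tool_rot: [0.0, 0.702, 0.713, 0.001]
contact_force: [0.5, -0.2, 0.3]
gripper_width: 0.823
grasp_force: 0.0
```

Call:
carry_out(rows="18 -52 0 -1;18 -52 0 0;19 -52 0 0;0 0 0 0;0 0 0 0")

```text
t: 48.78
eef_pos: [0.6009, -0.0522, 0.1996]
tool_rot: [-0.0, 0.708, 0.707, 0.0]
contact_force: [-0.1, 0.8, -0.5]
gripper_width: 0.822
grasp_force: 0.0
```

Run:
```python
from h import *
from scipy.spatial.transform import Rotation as Ro
c=snap('wrist','w15.png');o=get_obs();e=o['eef_pos'];q=o['tool_rot'];print(e,o['gripper_width'],Ro.from_quat(q,scalar_first=True).as_matrix()[:,1].round(3))
r=place_of('wrist','saddle0');print([(q['centre'],q['confidence'],atz(c,q['centre'],.075).round(4)) for q in r])
for P in ([.572,-.054,.115],[.628,-.054,.115]): print(proj(c,P))
R=outline_of('wrist','saddle0')
for q in R:
  k=np.argwhere(q['pixels'])[:,::-1]; print(q['confidence'],k.min(0),k.max(0))
s=read_camera('side');print([(q['centre'],q['confidence'],atz(s,q['centre'],.114).round(3)) for q in place_of('side','saddle0')])
```

```text
[ 0.60077464 -0.05129527  0.19965195] 0.8134882351318669 [1. 0. 0.]
[([334.8, 150.9], 0.65, array([ 0.6184, -0.02  ,  0.075 ]))]
[286.01460768 194.17715553]
[347.08321778 194.04361346]
0.59 [308 122] [374 193]
[([345.5, 209.8], 0.86, array([ 0.606, -0.068,  0.114])), ([275.6, 134.0], 0.49, array([0.451, 0.368, 0.114]))]
```

Saddle A has been knocked aside on the pan, so I'll look.

View pics/w15.png

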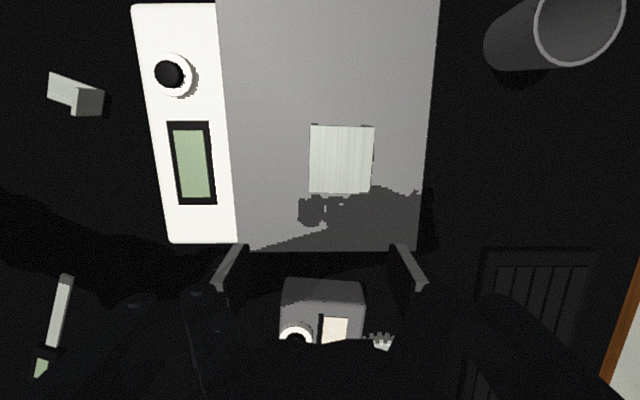

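Run:
```python
from h import *
c=read_camera('wrist');g=cv2.cvtColor(c['img'],cv2.COLOR_BGR2GRAY)
q=outline_of('wrist','saddle0')[0];k=q['pixels'].astype(np.uint8)
K=cv2.findContours(k,cv2.RETR_EXTERNAL,cv2.CHAIN_APPROX_NONE)[0];K=max(K,key=cv2.contourArea)
P=np.array([atz(c,p[0],.115)[:2]*1000 for p in K],np.float32);print('outline',cv2.minAreaRect(P))
for thr in(225,240,250):
  m=((g>thr)*255).astype(np.uint8); m[:, :290]=0; m[:,400:]=0; m[:100]=0; m[215:]=0
  for K in cv2.findContours(m,cv2.RETR_EXTERNAL,cv2.CHAIN_APPROX_NONE)[0]:
    if cv2.contourArea(K)<400: continue
    P=np.array([atz(c,p[0],.115)[:2]*1000 for p in K],np.float32);print(thr,cv2.boundingRect(K),cv2.minAreaRect(P))
```

```text
outline ((621.0579223632812, -21.840850830078125), (61.733768463134766, 56.10750961303711), 87.9388198852539)
```

The picture shows saddle A upright, its top centred at (341,160), i.e. (620.5,-21.8) at about -2°.

Call:
carry_out(rows="10 15 0 -1;10 15 -10 -1;0 0 -30 0;0 0 0 0")

```text
t: 49.62
eef_pos: [0.619, -0.0229, 0.1571]
tool_rot: [-0.002, 0.72, 0.694, -0.002]
contact_force: [0.1, -0.2, 0.1]
gripper_width: 0.82
grasp_force: 0.0
```

Run:
```python
from h import *
c=read_camera('wrist');o=get_obs();print(o['eef_pos'])
q=outline_of('wrist','saddle0')[0];k=q['pixels'].astype(np.uint8)
K=cv2.findContours(k,cv2.RETR_EXTERNAL,cv2.CHAIN_APPROX_NONE)[0];K=max(K,key=cv2.contourArea)
P=np.array([atz(c,p[0],.115)[:2]*1000 for p in K],np.float32);print(cv2.boundingRect(K),cv2.minAreaRect(P),proj(c,o['eef_pos']))
```

```text
[ 0.62014366 -0.02301346  0.15865117]
(283, 161, 75, 82) ((621.105712890625, -19.79561996459961), (65.77621459960938, 55.84867477416992), 88.034423828125) [318.8249757  229.13490734]
```

Call:
carry_out(rows="1 1 -40 0;0 0 -40 0;0 0 -18 0;0 0 0 0")

```text
t: 50.22
eef_pos: [0.6218, -0.0222, 0.0612]
tool_rot: [-0.0, 0.72, 0.694, -0.0]
contact_force: [0.2, 0.4, 0.1]
gripper_width: 0.82
grasp_force: 0.0
```

Call:
carry_out(rows="0 0 0 0;0 0 0 0;0 0 0 0;0 0 0 0", claw=40, force=40)

```text
t: 50.72
eef_pos: [0.6232, -0.0219, 0.0632]
tool_rot: [0.001, 0.72, 0.694, 0.001]
contact_force: [-0.3, -0.4, 7.5]
gripper_width: 0.645
grasp_force: 44.8
```

Call:
carry_out(rows="0 0 5 0;0 0 10 0;0 0 40 0;0 0 50 0;0 0 10 0;0 0 0 0")

```text
t: 51.48
eef_pos: [0.6219, -0.0222, 0.1765]
tool_rot: [0.0, 0.72, 0.694, 0.0]
contact_force: [-0.7, 1.0, -4.5]
gripper_width: 0.645
grasp_force: 44.1
```

Call:
carry_out(rows="-26 49 0 1.5;-26 49 0 1.5;-26 49 0 1.5;-26 49 0 1.5;-26 50 0 1.5;-25 50 0 1.3;0 0 0 0;0 0 0 0")

```text
t: 52.48
eef_pos: [0.4662, 0.2728, 0.1746]
tool_rot: [-0.0, 0.664, 0.747, -0.002]
contact_force: [0.2, -0.6, -3.8]
gripper_width: 0.644
grasp_force: 44.1
```

Run:
```python
from h import *
from scipy.spatial.transform import Rotation as Ro
c=snap('wrist','w16.png');o=get_obs();e=o['eef_pos'];q=o['tool_rot'];print(e,Ro.from_quat(q,scalar_first=True).as_matrix()[:,1].round(3))
g=cv2.cvtColor(c['img'],cv2.COLOR_BGR2GRAY).astype(int)
for y in(.41,.43,.45):
  a=proj(c,[.4896-.1204*y,y,.15]);b=proj(c,[.5098-.1204*y,y,.15]);r=int(round((a+b)[1]/2));x=np.where(g[max(r,0),250:400]>200)[0]+250
  print(y,a,b,(x[0],x[-1]) if len(x) else 0)
for q in outline_of('wrist','saddle0'):
  k=np.argwhere(q['pixels'])[:,::-1]; print(q['confidence'],k.min(0),k.max(0),q['centre'],atz(c,q['centre'],.154))
```

```text
[0.46679718 0.27217154 0.17473904] [ 0.993  0.116 -0.002]
0.41 [300.44260478 -10.25257392] [334.82751275  -5.59667214] (np.int64(301), np.int64(333))
0.43 [299.68803981 -51.86994947] [335.2872     -46.88771238] (np.int64(301), np.int64(333))
0.45 [298.87814641 -96.53891644] [335.78045752 -91.19417575] (np.int64(301), np.int64(333))
0.97 [272  23] [366 128] [321.1, 74.0] [0.45761794 0.36583187 0.154     ]
0.57 [256 189] [381 325] [316.1, 260.6] [0.4691769  0.23810024 0.154     ]
```

Call:
carry_out(rows="0 0 -20 0;0 0 -20 0;0 0 -15 0;0 0 -10 0;0 0 -4 0;0 0 0 0")

```text
t: 53.32
eef_pos: [0.467, 0.274, 0.1073]
tool_rot: [0.0, 0.665, 0.747, 0.0]
contact_force: [0.3, 0.2, -2.2]
gripper_width: 0.642
grasp_force: 44.1
```

Call:
carry_out(rows="0 0 -2 0;0 0 0 0")

```text
t: 53.58
eef_pos: [0.467, 0.274, 0.1054]
tool_rot: [0.0, 0.664, 0.747, 0.0]
contact_force: [1.0, -0.3, -3.4]
gripper_width: 0.647
grasp_force: 44.1
```

Call:
carry_out(rows="0 0 -1.5 0;0 0 0 0")

```text
t: 53.82
eef_pos: [0.4669, 0.2739, 0.1037]
tool_rot: [0.0, 0.665, 0.747, -0.0]
contact_force: [1.0, 0.3, -2.9]
gripper_width: 0.647
grasp_force: 44.1
```

Call:
carry_out(rows="0 0 -1.5 0;0 0 0 0")

```text
t: 54.08
eef_pos: [0.467, 0.274, 0.1022]
tool_rot: [0.0, 0.665, 0.747, 0.0]
contact_force: [0.9, 0.7, -3.1]
gripper_width: 0.645
grasp_force: 44.1
```

Call:
carry_out(rows="0 0 -1.3 0;0 0 0 0")

```text
t: 54.32
eef_pos: [0.467, 0.274, 0.1022]
tool_rot: [0.0, 0.665, 0.747, 0.0]
contact_force: [-3.7, -3.2, 10.5]
gripper_width: 0.644
grasp_force: 45.5
```

Seated. Release, retreat and look.

Call:
carry_out(rows="0 0 0 0;0 0 0 0;0 0 0 0;0 0 10 0;0 0 40 0;0 0 50 0;0 -40 50 0;0 -50 0 0;0 -50 0 0;0 0 0 0", claw=70)

```text
t: 55.58
eef_pos: [0.4673, 0.1305, 0.2502]
tool_rot: [0.001, 0.667, 0.745, -0.001]
contact_force: [-0.6, -0.1, -0.2]
gripper_width: 0.821
grasp_force: 0.0
```

Run:
```python
from h import *
w=read_camera('wrist')['img'];s=read_camera('side');sc=read_camera('scene')
a=cv2.resize(w,(400,250));b=cv2.resize(s['img'][90:240,190:430],(400,250));d=cv2.resize(sc['img'][140:340,220:540],(800,500)[:1]+(330,))
cv2.imwrite('pics/fin.png',np.vstack([np.hstack([a,b]),d]))
print([(q['centre'],q['confidence'],atz(s,q['centre'],.114).round(3)) for q in place_of('side','saddle0')][:3],[(q['centre'],atz(sc,q['centre'],.005).round(3)) for q in place_of('scene','weight')][:1])
```

```text
[([279.6, 150.5], 0.77, array([0.458, 0.258, 0.114])), ([277.3, 137.5], 0.55, array([0.455, 0.343, 0.114]))] [([360.0, 277.1], array([0.639, 0.261, 0.005]))]
```

View pics/fin.png

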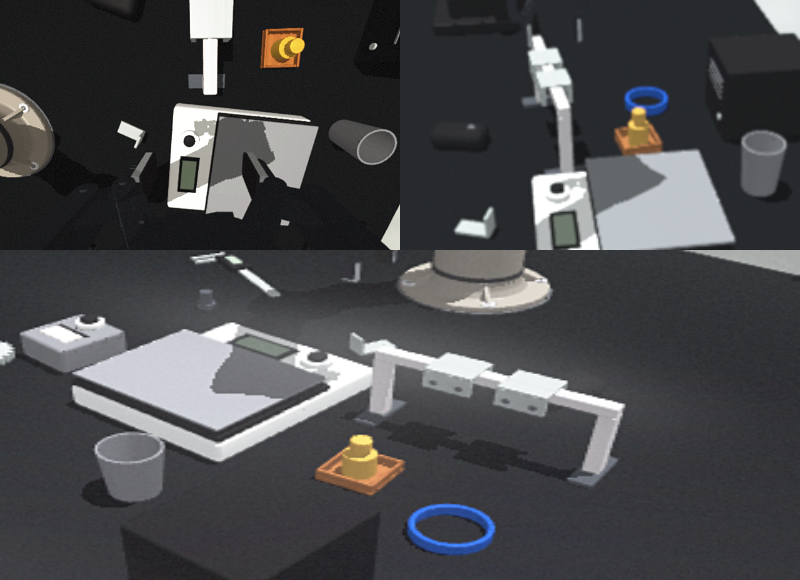

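The final picture shows both brackets hanging level astride the bar (scene crop at (457,375) and (530,390)). The weight stands in its cradle at (360,455), the pan is empty and the gripper is clear.

```bash
python3 -c "
from station import *
print(hand_in())"
```

```text
the job is handed in; nothing more can be done
None
```

The job is done and handed in at about 56 s: weight in its cradle, balance zeroed, slip printed with both brackets on the pan (only two were present), and both now hanging on the rail.

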